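Pack a soil core tight in its cradle and hold it

ROBOT

A 6-joint arm with a two-finger parallel gripper is mounted at the origin on the work surface. World frame = base frame: x ahead of the robot, y to its left, z up, the work surface at z = 0. Lengths are in m, angles in degrees, forces in N, time in s.
With the tool pointing down it reaches from about 0.25 to 0.725 m from the base axis. Payload 9.7 kg.
Tool frame: the origin (TCP) lies between the finger pads; the fingertips stand 11 mm ahead of it and the grasp point (between the pads) lies 8 mm behind it; y points along the fingers, x is the direction in which the jaws open and shut, and the axes are right-handed (so a half turn about y gives the same grasp; the last joint's range is limited). The gripper opens to 85 mm and grips with 20 to 120 N. Pads are 22 mm wide; open, the fingers measure 114 mm over their backs; the gripper's body (76 mm by 85 mm) begins 54 mm behind the grasp point. The pads swing forward as they close: fully open they stand 13 mm farther back than shut.
Start: joints at [-71.276, 4.979, 10.078, 95.1, 0, 90], TCP at [0.177, -0.521, 0.242] pointing down, gripper open.
Joint ranges: [-179.16, 179.16], [-48.56, 103.87], [-65.8, 70.77], [-126.05, 130.52], [-82.76, 87.17], [-180, 180]. Speed limits (degrees/s): [127.2, 127.2, 147.25, 180, 180, 180].

INTERFACE

Orientations are given as [roll, pitch, yaw] about the fixed x, y, z axes, in that order (R = Rz(yaw) Ry(pitch) Rx(roll)).
In Python, from workcell import bot, vision gives the robot as it stands. The module is installed in compiled form; this text tells all that it offers.
- The arm moves only by the shell command python3 -m crank 'ROWS' [OPENING] [FORCE]. ROWS is text: rows parted by semicolons, each of 6 numbers parted by spaces: the shift along the tool's x, y, z in m, then the turn, a rotation vector about the tool's x, y, z in rad. A call has 1 to 8 rows; each row is the pose to reach, as a shift and turn from the pose commanded when the call began, along the tool's axes at that moment; what a row does not reach only later rows make up. A row lasts 1/10 s, in which the tool goes at most 50 mm and 8.59 degrees, less where a joint would pass 70% of its speed; a pose out of reach is approached as far as the arm can. A call with a gripper value outside its range is refused whole. OPENING is the gripper's target within -1 to 1 (shut at 1, half-way at 0, fully open at -1), set as the call begins (- or left out, the last holds). The fingers move at their own pace and stop on an object; FORCE is the grip in N (left out, the last holds). Time passes only in rows, so rows that repeat a pose let the fingers close. It gives the time, the measured TCP pose, the force and the opening at its end, in the units of the state.
- bot.get_obs(): the state, without advancing time (a new reading comes with each control period).
- vision.camera(name): name is "side" or "top" or "wrist"; returns the picture (400x640x3 uint8, red, green, blue); there is no depth.
- vision.get_calibration(name): a dict with "fx", "fy", "cx", "cy" (pixels), "distortion" ([k1, k2, p1, p2, k3] as OpenCV has them; the pictures are not rectified), "rvec" (rotation vector, rad) and "tvec" (3), from world to camera coordinates, as OpenCV has them. Camera axes: x right, y down, z forward; pixel columns grow to the right and rows downward; lengths in m; the calibration is good to about 2 mm. A picture is of the moment at which its call begins: read the wrist's pose just before it. get_calibration takes no time and is no camera call; for the wrist camera it gives the pose at the moment of the call.
- bot.job_done(): hands the job in, once; it reports no verdict.
The state is a dict: "time": time; "q": joint angles; "qd": joint speeds; "joint_efforts": joint torques, N m; "ee_pos": TCP position; "tcp_rot": TCP orientation; "wrist_force": force on the tool from outside, world axes, zero at the start; "torque": the same for the moment, N m; "opening": finger opening in m.
Only numpy, scipy, OpenCV 4.12 (cv2) and the standard library are available. Lean on these libraries where they do the work, as an engineer would, in place of code of your own. Each camera call takes 0.05 s, during which the arm holds its last target. There are 200 camera calls.

TASK

Lift the stoppered sample tube out of the gap in the core cradle and stand it upright on the bench. Then add white spacer blocks, upright in the trough behind the one already there, until the sprung push plate, when pushed, bears firmly on the stack before its travel runs out; leave unneeded spacers standing on the bench and the other things alone. Finish while still holding the plate pushed against the stack at about 10 N: do not let go.

Things in the scene. Friction and masses are not known exactly. Their poses are not given: they have to be found in the camera images.
- cradle: Fixed trough, 410 mm long along its y axis, z up. Origin at bench height on its centre line, below the front face of the push plate when fully back. Floor 8 mm above the bench, 64 mm wide inside; above 29 mm the walls flare outwards to 79 mm wide at 43 mm above the bench (86 mm over all). The gap runs from y = 0 to the core's end face on the +y side. Place and yaw vary.
- core: Soil core in a grey liner with square steel end caps (56 x 56 mm, top 64 mm above the bench; knobs to 80 mm from 40 mm behind the end face), clamped fixed in the trough, 160 mm long towards +y. Axes as the cradle's. Origin at bench height below the middle of the end face that looks into the gap; this face is 64 to 95 mm from the open push plate.
- push_plate: Sprung steel plate in the trough, 56 mm wide (x), 12 mm thick (y), 10 to 80 mm above the bench. Axes as the cradle's. Origin at bench height below its front face (towards the core); rubber-faced back at y = -12. Slides 34 mm towards +y (cradle y 0 to 34) to its end stop; light spring, under 3 N, returns it. Behind it 85 mm are free: push there with shut fingers. At the end stop: add a spacer.
- spacer_0: White plastic spacer block already standing in the trough at the core, thickness along the trough. Inverted T: foot 56 mm wide (x), 24 mm thick (y), 40 mm high; grip tab on top 36 mm wide (x), 24 mm thick, 40 to 72 mm above its underside. Origin: centre of the underside, z up. 90 g.
- spacer_1: White plastic spacer block, same as spacer_0, standing upright on the bench to the right of the cradle. Grip its tab across the 36 mm width from above. It goes in upright with its 24 mm thickness along the trough. Origin: centre of the underside; x along the 56 mm width, y along the thickness.
- spacer_2: White plastic spacer block, same as spacer_0, standing upright on the bench to the right of the cradle. Grip its tab across the 36 mm width from above. It goes in upright with its 24 mm thickness along the trough. Origin: centre of the underside; x along the 56 mm width, y along the thickness.
- spacer_3: White plastic spacer block, same as spacer_0, standing upright on the bench to the right of the cradle. Grip its tab across the 36 mm width from above. It goes in upright with its 24 mm thickness along the trough. Origin: centre of the underside; x along the 56 mm width, y along the thickness.
- tube: Stoppered amber glass sample tube, 30 mm across, 110 mm high with its 14 mm black stopper, flat bottom, standing upright in the gap on the trough floor between push plate and spacer_0. Origin: centre of the underside. 70 g. Its neighbours reach 80 mm above the bench. The bench between robot and gap is free, 0.42 m ahead of the robot's base, near y = -0.03 m.
- weight: Bystander: brass weight with a knob, 44 mm across, 58 mm high, on the bench among the spacers. Origin: centre of the underside. Leave alone.
- beaker: Bystander: glass beaker, 68 mm across, 85 mm high. Leave alone.
- jar: Bystander: amber jar, 64 mm across, 90 mm high. Leave alone.
- pot: Bystander: small white pot, black cap, 60 mm across, 60 mm high. Leave alone.
- spatula: Bystander: spatula lying on the bench. Leave alone.
- sieve_lid: Bystander: flat steel disc, 100 mm across, 12 mm high. Leave alone.
Mind the look-alikes: they are no part of the job. Leave any black or brown look-alike of the spacer_3 alone.

How it is judged:
By the outcome, as a careful person would: the job done as asked, in the order asked, and still so for the second after the job is handed in, while the arm keeps its last pose, push and grip.
It also fails if it takes over 72 s, if anything falls off the work surface, if the arm or the gripper's body presses on something with over 40 N, if the wrist force passes 120 N, or if a joint passes its speed limit or range.

## Working session

There is one attempt and no reset: what is moved stays moved. The work goes in short steps, Python scripts to look and compute and a shell command to move; the robot and the scene stay as the last step left them, time stands still between calls to the robot, and variables do not carry over. Pictures are saved under pics/ and viewed, about 8 in all and at most 12, crops included, and the job is handed in when it is done.

```bash
mkdir -p pics; cat > h.py <<'E'
import numpy as np, cv2
from workcell import bot, vision
def cal(n):
    c=vision.get_calibration(n); K=np.array([[c['fx'],0,c['cx']],[0,c['fy'],c['cy']],[0,0,1.]])
    return K,np.array(c['distortion'],float),np.array(c['rvec'],float),np.array(c['tvec'],float)
def ray(c,p):
    K,d,r,t=c; R=cv2.Rodrigues(r)[0]
    u=cv2.undistortPoints(np.array(p,float).reshape(-1,1,2),K,d).reshape(-1,2)
    return -R.T@t, np.c_[u,np.ones(len(u))]@R
def onz(c,p,z):
    o,v=ray(c,p); return o+v*((z-o[2])/v[:,2])[:,None]
def proj(c,P):
    K,d,r,t=c; return cv2.projectPoints(np.array(P,float).reshape(-1,1,3),r,t,K,d)[0].reshape(-1,2)
def shot(n,f=None):
    c=cal(n); im=vision.camera(n)
    if f: cv2.imwrite('pics/'+f,im[:,:,::-1])
    return c,im
E
python3 - <<'E'
from h import *
print(bot.get_obs())
c,a=shot('top'); c2,b=shot('side')
np.save('top.npy',a);np.save('side.npy',b)
for x in(c,c2): print(-cv2.Rodrigues(x[2])[0].T@x[3], x[0][0,0])
cv2.imwrite('pics/top.png',cv2.resize(a[:,:,::-1],(800,500)));cv2.imwrite('pics/side.png',cv2.resize(b[:,:,::-1],(800,500)))
E
```

```text
{'time': 0.0, 'q': array([-7.12747401e+01,  5.01146420e+00,  1.00342334e+01,  9.51000047e+01,
        4.68316972e-04,  9.00008599e+01]), 'qd': array([-0.0195806 , -0.09536412, -0.00172853, -0.01972975,  0.0213985 ,
        0.01698454]), 'joint_efforts': array([-2.01796436e-03, -5.20398867e+01,  4.64798284e+01,  1.65203400e-02,
       -7.91346508e-06, -1.86095389e-05]), 'ee_pos': array([ 0.17649868, -0.5206799 ,  0.2415776 ]), 'tcp_rot': array([-8.99995328e+01,  7.72354471e-02, -7.12755999e+01]), 'wrist_force': array([ 0.7046252 ,  0.41311096, -0.78616009]), 'torque': array([-0.07538407, -0.00695126,  0.01291726]), 'opening': 0.085299575386047}
[ 0.46941979 -0.09762519  1.22890928] 371.32717616199074
[-0.20274526  0.57184236  0.77669408] 466.9246329856658
```

View pics/top.png

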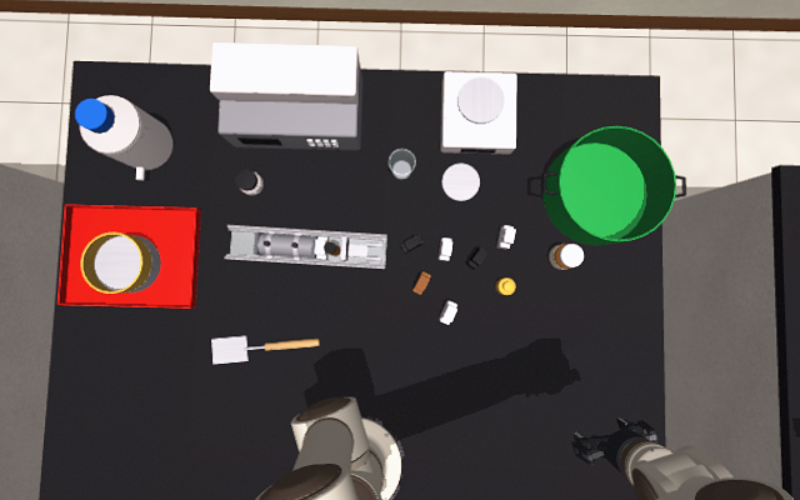

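View pics/side.png

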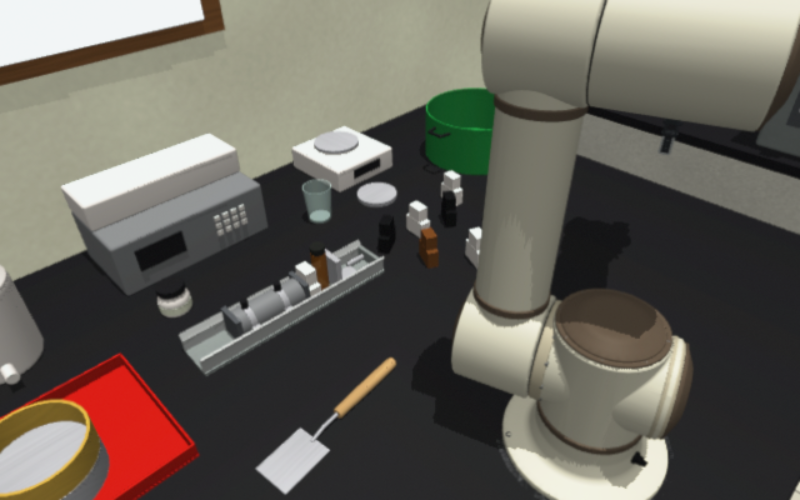

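White spacer candidates (800-px top view) are (446,248), (508,237) and (450,312). The look-alikes are black at (412,242) and (478,257), and brown at (422,283). The tube is at about (333,248) between the plate and spacer_0. The jar at (567,256) and the pot at (250,182) resemble the tube but are bystanders. I'll check this in a close crop.

```bash
python3 - <<'E'
from h import *
a=np.load('top.npy');c=cal('top')
cr=a[165:270,170:430]; cv2.imwrite('pics/c1.png',cv2.resize(cr[:,:,::-1],None,fx=3.07,fy=3.07,interpolation=cv2.INTER_CUBIC))
# white spacers
m=((a.min(2)>170)).astype(np.uint8); n,l,s,ce=cv2.connectedComponentsWithStats(m)
for i in range(1,n):
    if 30<s[i,4]<900 and 160<ce[i][1]<270 and 250<ce[i][0]<480:
        print(s[i],ce[i],onz(c,[ce[i]],.05)[0], cv2.minAreaRect(np.argwhere(l==i)[:,::-1].astype(np.float32)))
E
```

```text
[400 180  13  19 143] [406.41258741 188.88111888] [ 0.59285529 -0.378317    0.05      ] ((406.1656799316406, 189.1151580810547), (9.818864822387695, 17.68895149230957), 12.994616508483887)
[352 190  10  19 143] [356.74125874 198.98601399] [ 0.556533   -0.22055889  0.05      ] ((356.9624328613281, 198.99423217773438), (8.287117004394531, 17.790691375732422), 8.746162414550781)
[449 195  18  19 273] [457.49084249 203.96703297] [ 0.54878958 -0.54091721  0.05      ] ((457.5, 204.0), (18.0, 17.0), 90.0)
[352 241  14  19 147] [359.24489796 250.30612245] [ 0.39458892 -0.23133335  0.05      ] ((359.1810607910156, 250.07760620117188), (9.322757720947266, 18.12029266357422), 23.198591232299805)
```

View pics/c1.png

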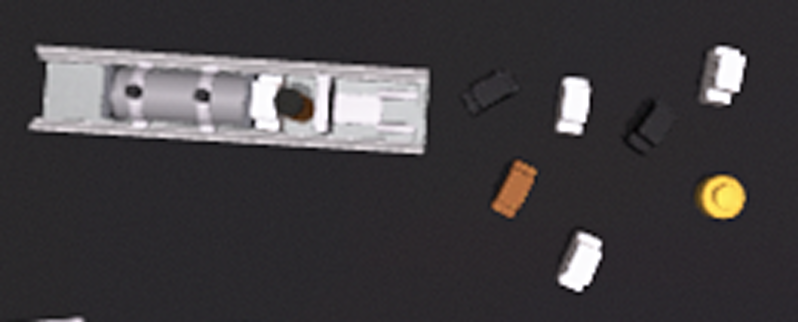

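The picks hold up: whites at crop (572,105), (723,75) and (580,260), two blacks and one brown to leave alone. The tube's stopper is at (290,102), the plate at (322,100), and spacer_0 at about (266,102).

```bash
cat >> h.py <<'E'
from scipy.spatial.transform import Rotation as Ro
def goal(x,y,z,yaw,cmd=None):
    """shift/turn in present tool axes to reach world pos, tool down with yaw (deg)"""
    o=bot.get_obs(); R=Ro.from_euler('xyz',o['tcp_rot'],degrees=True); p=np.array(o['ee_pos'])
    T=Ro.from_euler('xyz',[-90,0,yaw],degrees=True)
    d=R.inv().apply(np.array([x,y,z])-p); w=(R.inv()*T).as_rotvec()
    print('row',np.round(d,4),np.round(w,4),'dist',np.round(np.linalg.norm(d),3),'deg',np.round(np.degrees(np.linalg.norm(w)),1))
E
python3 - <<'E'
from h import *
c=cal('top')
f=lambda *p:[(170+u/3.07,165+v/3.07) for u,v in p]
print('rim',onz(c,f((38,46),(30,130),(430,68),(424,152)),.043).round(3))
print('tube',onz(c,f((290,102)),.118).round(3),'plate',onz(c,f((322,102)),.08).round(3),'s0',onz(c,f((264,102)),.08).round(3))
w=cal('wrist');o=bot.get_obs();R=Ro.from_euler('xyz',o['tcp_rot'],degrees=True)
Rc=cv2.Rodrigues(w[2])[0]
print('cam in tool',R.inv().apply(-Rc.T@w[3]-o['ee_pos']),'cam axes in tool',(R.inv().as_matrix()@Rc.T).round(2),w[0][0,0])
goal(.50,-.12,.34,3)
E
```

```text
rim [[ 0.604  0.339  0.043]
 [ 0.516  0.343  0.043]
 [ 0.591 -0.071  0.043]
 [ 0.503 -0.067  0.043]]
tube [[0.547 0.063 0.118]] plate [[0.55  0.036 0.08 ]] s0 [[0.549 0.095 0.08 ]]
cam in tool [-0.00077138 -0.13204942  0.06560987] cam axes in tool [[ 1.    0.    0.  ]
 [-0.   -0.26  0.96]
 [ 0.   -0.96 -0.26]] 307.7282836379572
row [-0.2758 -0.098   0.435 ] [-8.0000e-04 -1.2963e+00 -1.0000e-03] dist 0.524 deg 74.3
```

```bash
python3 -m crank '-.276 -.098 .435 0 -1.38 0;-.276 -.098 .435 0 -1.38 0;-.276 -.098 .435 0 -1.38 0;-.276 -.098 .435 0 -1.38 0;-.276 -.098 .435 0 -1.38 0;-.276 -.098 .435 0 -1.38 0;-.276 -.098 .435 0 -1.38 0;-.276 -.098 .435 0 -1.38 0' -1 30
python3 -c "
from h import *
goal(.50,-.12,.34,-1.8)"
```

```text
time: 0.9
ee_pos: [0.424, -0.2132, 0.3173]
tcp_rot: [-90.0, -0.0, -2.2]
wrist_force: [0.0, -1.5, 0.6]
opening: 0.0855
row [ 0.0724 -0.0227  0.096 ] [ 0.0001 -0.0065  0.    ] dist 0.122 deg 0.4
```

```bash
python3 -m crank '.072 -.023 .096 0 0 0;.072 -.023 .096 0 0 0;.072 -.023 .096 0 0 0;.072 -.023 .096 0 0 0;.072 -.023 .096 0 0 0'
python3 - <<'E'
from h import *
c,a=shot('wrist','w1.png'); np.save('w1.npy',a)
print(bot.get_obs()['ee_pos'],bot.get_obs()['tcp_rot'])
E
```

```text
time: 1.4
ee_pos: [0.4994, -0.122, 0.3395]
tcp_rot: [-90.0, 0.1, -2.4]
wrist_force: [0.2, -0.5, -0.4]
opening: 0.0856
[ 0.49905955 -0.12253724  0.33966068] [-9.00041456e+01  4.84065791e-02 -2.51573049e+00]
```

View pics/w1.png

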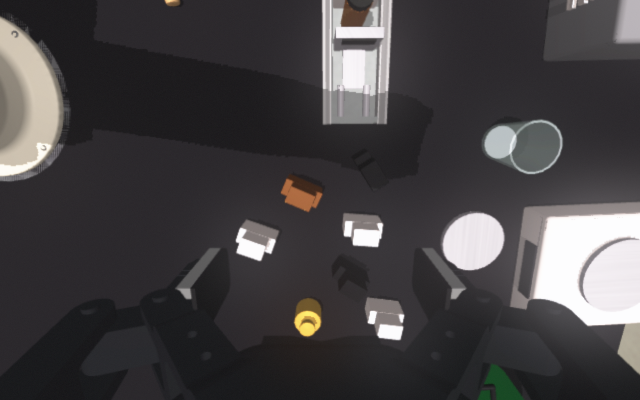

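The wrist view shows spacer tabs at (253,247), (366,237) and (386,325). Brown is at (302,193), blacks at (370,170) and (350,275), and the weight at (308,318). The tube is at the top edge, at (357,8). Next I'll put the camera directly over the gap.

```bash
python3 -m crank '.044 .04 .124 0 -.01 0;.044 .04 .124 0 -.01 0;.044 .04 .124 0 -.01 0;.044 .04 .124 0 -.01 0;.044 .04 .124 0 -.01 0'
python3 - <<'E'
from h import *
c,b=shot('wrist','w2.png'); np.save('w2.npy',b)
import pickle; pickle.dump(c,open('w2.pkl','wb'))
print(bot.get_obs()['ee_pos'],bot.get_obs()['tcp_rot'])
a=np.load('w1.npy')[170:350,220:420]
q=proj(c,[[.547,.063,.08]])[0].astype(int);print(q)
x0,y0=max(q[0]-80,0),max(q[1]-90,0)
g=b[y0:y0+180,x0:x0+160]; print(x0,y0)
A=cv2.resize(a,None,fx=2.2,fy=2.2,interpolation=cv2.INTER_CUBIC);G=cv2.resize(g,None,fx=2.2,fy=2.2,interpolation=cv2.INTER_CUBIC)
h=min(len(A),len(G));cv2.imwrite('pics/c2.png',np.hstack([A[:h],G[:h]])[:,:,::-1])
E
```

```text
time: 1.95
ee_pos: [0.5483, -0.0009, 0.2997]
tcp_rot: [-90.0, 0.1, -1.9]
wrist_force: [1.2, -0.5, -0.2]
opening: 0.0853
[ 0.54829944 -0.00145471  0.3003073 ] [-9.00193024e+01  1.52747249e-03 -2.00147781e+00]
[318 119]
238 29
```

View pics/c2.png

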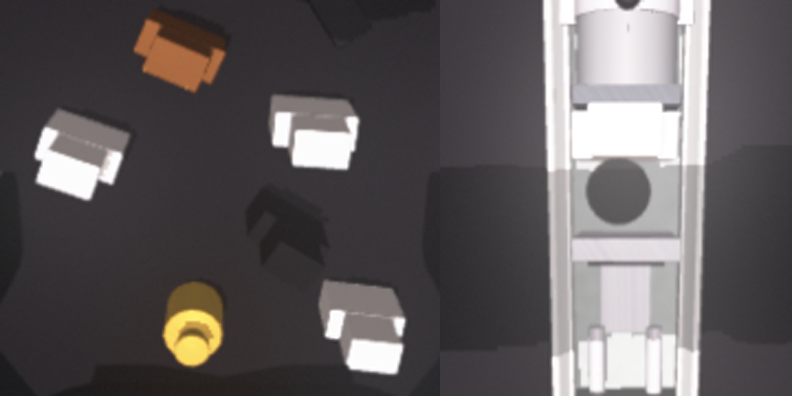

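```bash
python3 - <<'E'
from h import *
import pickle
c=pickle.load(open('w2.pkl','rb'))
f=lambda *p:[(238+(u-440)/2.2,29+v/2.2) for u,v in p]
th=np.radians(-1.8)
P=lambda n,z,*p:print(n,onz(c,f(*p),z).round(4).tolist())
P('tube',.118,(618,191)); P('tubeLR',.118,(586,191),(651,191))
P('plate front/back',.08,(573,238),(680,238),(573,260),(680,260))
P('core edge',.064,(573,103),(680,101))
P('s0 near/far',.08,(590,158),(660,156),(590,103),(660,102))
P('rim outer',.043,(545,100),(706,100),(552,300),(699,300))
# spacers tab tops from w1: quads in left crop
import numpy as np
K,d,_,_=c
R=Ro.from_euler('xyz',[-90.0041,.0484,-2.5157],degrees=True)
# camera fixed in tool
o=bot.get_obs();R2=Ro.from_euler('xyz',o['tcp_rot'],degrees=True)
Rc=Ro.from_rotvec(c[2]); pc=R2.inv().apply(Rc.inv().apply(-c[3])-o['ee_pos']); rel=R2.inv()*Rc.inv()
Rw=(R*rel).inv(); C=np.array([.49906,-.12254,.33966])+R.apply(pc)
c1=(K,d,Rw.as_rotvec(),-Rw.apply(C)); pickle.dump(c1,open('w1.pkl','wb'))
g=lambda p:[(220+u/2.2,170+v/2.2) for u,v in p]
for n,q in dict(A=[(46,158),(101,170),(90,199),(36,184)],B=[(299,127),(356,132),(349,170),(291,163)],C=[(347,338),(404,343),(397,374),(347,368)]).items():
    w=onz(c1,g(q),.072); e1=(w[1]-w[0]+w[2]-w[3])/2; e2=(w[0]+w[1]-w[2]-w[3])/2
    print(n,w.mean(0).round(4),'w',np.hypot(*e1[:2]).round(4),'yaw',np.degrees(np.arctan2(e1[1],e1[0])).round(1),'t',np.hypot(*e2[:2]).round(4),np.degrees(np.arctan2(-e2[0],e2[1])).round(1))
E
```

```text
tube [[0.5475, 0.0672, 0.118]]
tubeLR [[0.5332, 0.0677, 0.118], [0.5623, 0.0668, 0.118]]
plate front/back [[0.5235, 0.045, 0.08], [0.5781, 0.0432, 0.08], [0.5229, 0.0339, 0.08], [0.578, 0.032, 0.08]]
core edge [[0.5258, 0.1116, 0.064], [0.5802, 0.1107, 0.064]]
s0 near/far [[0.534, 0.0837, 0.08], [0.5687, 0.0835, 0.08], [0.5351, 0.1093, 0.08], [0.5692, 0.1086, 0.08]]
rim outer [[0.5095, 0.1162, 0.043], [0.596, 0.1133, 0.043], [0.5068, 0.008, 0.043], [0.5917, 0.0052, 0.043]]
A [ 0.3944 -0.2328  0.072 ] w 0.0357 yaw -17.5 t 0.0208 -24.9
B [ 0.5581 -0.2191  0.072 ] w 0.0368 yaw -8.8 t 0.0253 -10.9
C [ 0.5928 -0.3759  0.072 ] w 0.0379 yaw -9.6 t 0.0252 -4.3
```

The gap is about 67 mm (plate front y≈0.044, core face y≈0.111), so exactly one more spacer is needed: 67−48 = 19 mm of travel. Tube first.

```bash
python3 -m crank '-.003 .03 .0686 0 0 0;-.003 .06 .0686 0 0 0;-.003 .10 .0686 0 0 0;-.003 .14 .0686 0 0 0;-.003 .14 .0686 0 0 0;-.003 .14 .0686 0 0 0'
python3 -c "
from h import *
goal(.5475,.0672,.083,-1.8)
c,b=shot('wrist')
g=cv2.resize(b[:,150:490],(680,800))[:600];cv2.imwrite('pics/w3.png',g[:,:,::-1])"
```

```text
time: 2.6
ee_pos: [0.548, 0.067, 0.1615]
tcp_rot: [-90.0, -0.0, -2.1]
wrist_force: [0.1, -0.2, 1.3]
opening: 0.0851
row [-0.0006  0.0785  0.0002] [ 0.     -0.0045  0.0005] dist 0.079 deg 0.3
```

```bash
python3 -m crank '-.0005 .04 0 0 0 0;-.0005 .07 0 0 0 0;-.0005 .0785 0 0 0 0;-.0005 .0785 0 0 0 0' && python3 -m crank '0 0 0 0 0 0;0 0 0 0 0 0;0 0 0 0 0 0;0 0 0 0 0 0;0 0 0 0 0 0;0 0 0 0 0 0;0 0 0 0 0 0' 1 30
```

```text
time: 3.05
ee_pos: [0.5481, 0.068, 0.0828]
tcp_rot: [-90.0, -0.0, -2.0]
wrist_force: [-0.9, -0.4, 0.1]
opening: 0.0858
time: 3.75
ee_pos: [0.5481, 0.0684, 0.0825]
tcp_rot: [-90.0, -0.1, -1.9]
wrist_force: [-0.6, 0.5, 6.4]
opening: 0.0292
```

```bash
python3 -m crank '0 -.02 0 0 0 0;0 -.05 0 0 0 0;0 -.085 0 0 0 0;0 -.12 0 0 0 0;0 -.15 0 0 0 0;0 -.15 0 0 0 0'
python3 -c "
from h import *
goal(.42,-.03,.18,-1.8)
c,b=shot('wrist')
g=cv2.resize(b,(800,500));cv2.imwrite('pics/w3.png',g[:,:,::-1])"
```

```text
time: 4.35
ee_pos: [0.5488, 0.0685, 0.2359]
tcp_rot: [-89.9, -0.3, -1.9]
wrist_force: [-0.0, 0.1, -0.9]
opening: 0.0291
row [-0.1257  0.0551 -0.1029] [-0.001  -0.0026  0.006 ] dist 0.172 deg 0.4
```

View pics/w3.png

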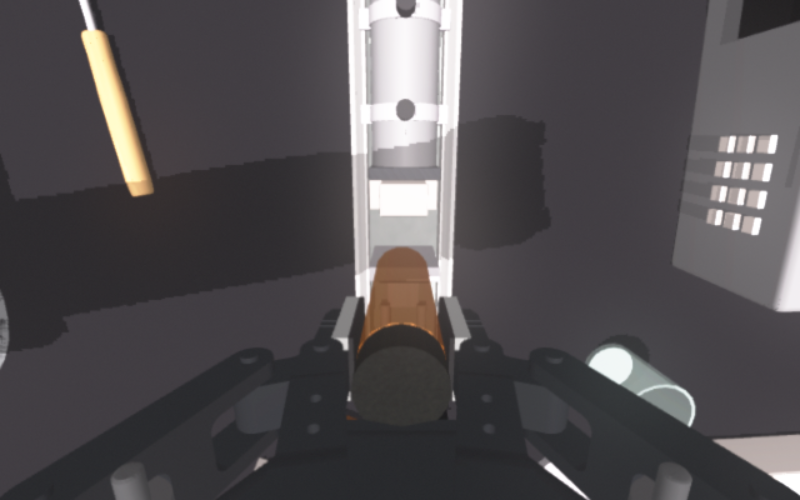

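The tube is held (stopper at (402,375)) and spacer_0 is undisturbed at (403,200). Next is the bench spot.

```bash
python3 -m crank '-.126 0 -.103 0 0 0;-.126 0 -.103 0 0 0;-.126 0 -.103 0 0 0;-.126 .035 -.103 0 0 0;-.126 .075 -.103 0 0 0;-.126 .11 -.103 0 0 0;-.126 .14 -.103 0 0 0;-.126 .14 -.103 0 0 0'
python3 -c "
from h import *
goal(.42,-.03,.0748,-1.8)"
```

```text
time: 5.2
ee_pos: [0.415, -0.0301, 0.0866]
tcp_rot: [-90.0, 0.5, -2.0]
wrist_force: [-0.3, 1.3, -1.0]
opening: 0.0291
row [0.0051 0.0118 0.0003] [-0.0003 -0.0027 -0.008 ] dist 0.013 deg 0.5
```

```bash
python3 -m crank '0 0 0 0 0 0;0 0 0 0 0 0;0 0 0 0 0 0'
```

```text
time: 5.5
ee_pos: [0.4191, -0.0303, 0.093]
tcp_rot: [-90.0, -0.1, -1.9]
wrist_force: [0.4, -0.5, -1.3]
opening: 0.0292
```

```bash
python3 -m crank '0 .008 0 0 0 0;0 .013 0 0 0 0;0 .0165 0 0 0 0;0 .0185 0 0 0 0;0 .0185 0 0 0 0'
```

```text
time: 6.0
ee_pos: [0.4185, -0.0303, 0.0743]
tcp_rot: [-90.0, -0.1, -1.9]
wrist_force: [-3.5, 0.2, 11.9]
opening: 0.0294
```

```bash
python3 -m crank '0 -.0005 0 0 0 0;0 -.0005 0 0 0 0' && python3 -m crank '0 0 0 0 0 0;0 0 0 0 0 0;0 0 0 0 0 0;0 0 0 0 0 0;0 0 0 0 0 0' -1 && python3 -m crank '0 -.02 0 0 0 0;0 -.06 0 0 0 0;0 -.10 0 0 0 0;0 -.14 0 0 0 0;0 -.17 0 0 0 0;0 -.17 0 0 0 0'
python3 -c "
from h import *
goal(.558,-.2191,.15,-10)
goal(.558,-.2191,.20,-10)
c,b=shot('side'); cv2.imwrite('pics/s2.png',b[150:330,150:450][:,:,::-1].repeat(2,0).repeat(2,1))
c,b=shot('wrist');cv2.imwrite('pics/w4.png',b[:,:,::-1])"
```

```text
time: 6.2
ee_pos: [0.4184, -0.0303, 0.0743]
tcp_rot: [-90.0, -0.1, -2.0]
wrist_force: [-1.5, -0.0, 7.9]
opening: 0.0291
time: 6.7
ee_pos: [0.4181, -0.0303, 0.0734]
tcp_rot: [-90.0, 0.0, -1.9]
wrist_force: [0.4, 0.0, -0.1]
opening: 0.0857
time: 7.3
ee_pos: [0.4194, -0.0304, 0.2476]
tcp_rot: [-90.0, -0.3, -1.9]
wrist_force: [-0.6, -0.7, 0.8]
opening: 0.0854
row [ 0.1443  0.0985 -0.1839] [-0.0002  0.1406  0.006 ] dist 0.254 deg 8.1
row [ 0.1446  0.0485 -0.1839] [-0.0002  0.1406  0.006 ] dist 0.239 deg 8.1
```

View pics/s2.png

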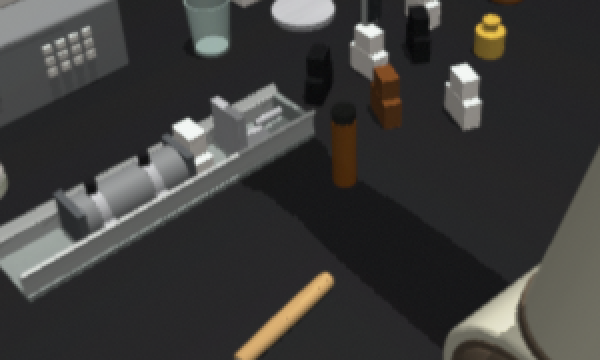

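The tube stands upright at crop (344,145). I'll take the nearest, most isolated spacer, at (0.394,−0.233), after one close look.

```bash
python3 -m crank '-.016 0 -.26 0 .31 0;-.016 0 -.26 0 .31 0;-.016 0 -.26 0 .31 0;-.016 0 -.26 0 .31 0;-.016 0 -.26 0 .31 0;-.016 0 -.26 0 .31 0;-.016 0 -.26 0 .31 0;-.016 0 -.26 0 .31 0'
python3 - <<'E'
from h import *
c,b=shot('wrist'); print(bot.get_obs()['ee_pos'],bot.get_obs()['tcp_rot'])
q=proj(c,[[.394,-.233,.06]])[0].astype(int);print(q)
x0,y0=max(q[0]-60,0),max(q[1]-60,0); g=b[y0:y0+120,x0:x0+120]
cv2.imwrite('pics/c3.png',cv2.resize(g,None,fx=4,fy=4,interpolation=cv2.INTER_CUBIC)[:,:,::-1]);print(x0,y0)
import pickle;pickle.dump((c,x0,y0),open('c3.pkl','wb'))
E
```

```text
time: 8.2
ee_pos: [0.3931, -0.2889, 0.2425]
tcp_rot: [-90.0, 0.1, -19.7]
wrist_force: [0.8, 0.9, -0.4]
opening: 0.0856
[ 0.39335743 -0.28849079  0.24293945] [-8.99672842e+01  5.93121412e-02 -1.96616227e+01]
[304 131]
244 71
```

View pics/c3.png

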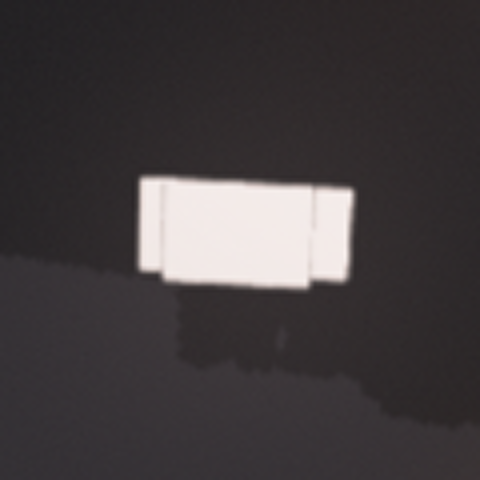

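```bash
python3 - <<'E'
from h import *
import pickle
c,x0,y0=pickle.load(open('c3.pkl','rb'))
w=onz(c,[(x0+u/4,y0+v/4) for u,v in [(163,181),(314,187),(309,289),(162,281)]],.072)
e1=(w[1]-w[0]+w[2]-w[3])/2;yaw=np.degrees(np.arctan2(e1[1],e1[0]));m=w.mean(0)
print(m,np.linalg.norm(e1),np.linalg.norm(w[0]-w[3]),yaw)
goal(m[0],m[1],.053,yaw)
E
```

```text
[ 0.3944797  -0.23099492  0.072     ] 0.035794743689855336 0.02346478314569235 -22.365109992809742
row [-0.0181  0.19    0.0544] [-0.0005  0.0472 -0.001 ] dist 0.198 deg 2.7
```

```bash
python3 -m crank '-.018 .03 .0545 0 .047 0;-.018 .07 .0545 0 .047 0;-.018 .115 .0545 0 .047 0;-.018 .15 .0545 0 .047 0;-.018 .175 .0545 0 .047 0;-.018 .19 .0545 0 .047 0;-.018 .19 .0545 0 .047 0;-.018 .19 .0545 0 .047 0' && python3 -m crank '0 0 0 0 0 0;0 0 0 0 0 0;0 0 0 0 0 0;0 0 0 0 0 0;0 0 0 0 0 0;0 0 0 0 0 0;0 0 0 0 0 0' 1 40
```

```text
time: 9.05
ee_pos: [0.3951, -0.2313, 0.0541]
tcp_rot: [-90.0, -0.0, -22.3]
wrist_force: [1.0, -0.1, 0.3]
opening: 0.0854
time: 9.75
ee_pos: [0.3951, -0.2325, 0.0542]
tcp_rot: [-90.0, -0.1, -22.4]
wrist_force: [-0.9, 0.7, 5.7]
opening: 0.0355
```

```bash
python3 -m crank '0 -.03 0 0 0 0;0 -.07 0 0 0 0;0 -.11 0 0 0 0;0 -.15 0 0 0 0;0 -.15 0 0 0 0;0 -.15 0 0 0 0'
python3 -c "
from h import *
goal(.5513,.065,.20,-1.85)"
```

```text
time: 10.35
ee_pos: [0.3951, -0.2325, 0.2037]
tcp_rot: [-90.0, -0.1, -22.4]
wrist_force: [0.5, -0.2, -1.7]
opening: 0.0354
row [0.031  0.0037 0.3345] [ 3.000e-04 -3.589e-01  1.000e-03] dist 0.336 deg 20.6
```

```bash
python3 -m crank '.031 0 .3345 0 -.359 0;.031 0 .3345 0 -.359 0;.031 0 .3345 0 -.359 0;.031 0 .3345 0 -.359 0;.031 0 .3345 0 -.359 0;.031 0 .3345 0 -.359 0;.031 0 .3345 0 -.359 0;.031 0 .3345 0 -.359 0' && python3 -m crank '0 0 0 0 0 0;0 0 0 0 0 0;0 0 0 0 0 0'
python3 -c "
from h import *
goal(.5513,.065,.10,-1.85)
c,b=shot('wrist')
cv2.imwrite('pics/w5.png',cv2.resize(b[120:400,180:460],(780,580))[:,:,::-1])"
```

```text
time: 11.15
ee_pos: [0.5514, 0.0688, 0.2003]
tcp_rot: [-90.0, 0.2, -1.6]
wrist_force: [-0.3, -0.8, -2.4]
opening: 0.0358
time: 11.45
ee_pos: [0.5505, 0.0642, 0.2032]
tcp_rot: [-90.0, 0.0, -1.9]
wrist_force: [0.3, 0.3, -0.8]
opening: 0.0352
row [0.0009 0.1032 0.0008] [ 0.0002 -0.0011 -0.0006] dist 0.103 deg 0.1
```

View pics/w5.png

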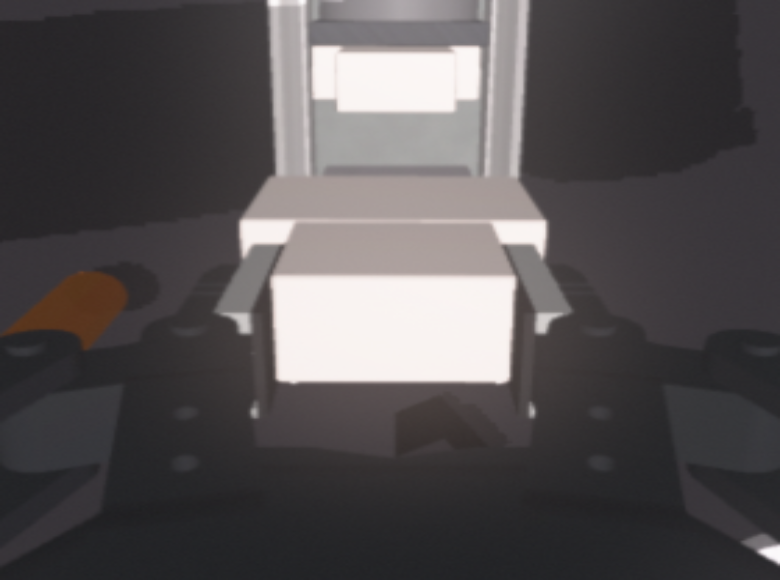

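The spacer is held square and spacer_0's tab is at (396,80), with the slot between it and the plate clear. Lowering.

```bash
python3 -m crank '.001 .04 .001 0 0 0;.001 .075 .001 0 0 0;.001 .095 .001 0 0 0;.001 .11 .001 0 0 0;.001 .12 .001 0 0 0;.001 .128 .001 0 0 0;.001 .128 .001 0 0 0' && python3 -m crank '0 .004 0 0 0 0;0 .008 0 0 0 0;0 .0115 0 0 0 0;0 .0125 0 0 0 0;0 .0125 0 0 0 0'
```

```text
time: 12.2
ee_pos: [0.5519, 0.066, 0.0752]
tcp_rot: [-90.0, 0.0, -1.8]
wrist_force: [0.7, 0.4, -1.3]
opening: 0.0353
time: 12.7
ee_pos: [0.5519, 0.0662, 0.0629]
tcp_rot: [-90.0, 0.0, -1.8]
wrist_force: [0.0, 0.5, -0.8]
opening: 0.0354
```

```bash
python3 -m crank '0 .0008 0 0 0 0;0 .0012 0 0 0 0;0 .0012 0 0 0 0' && python3 -m crank '0 0 0 0 0 0;0 0 0 0 0 0;0 0 0 0 0 0' -0.4 && python3 -m crank '0 -.01 0 0 0 0;0 -.04 0 0 0 0;0 -.08 0 0 0 0;0 -.12 0 0 0 0;0 -.15 0 0 0 0;0 -.15 0 0 0 0'
python3 -c "
from h import *
goal(.548,-.035,.20,-1.85)"
```

```text
time: 13.0
ee_pos: [0.5521, 0.0662, 0.0623]
tcp_rot: [-90.0, -0.0, -1.8]
wrist_force: [-1.1, -0.5, 2.4]
opening: 0.0354
time: 13.3
ee_pos: [0.552, 0.0662, 0.0618]
tcp_rot: [-90.0, -0.0, -1.8]
wrist_force: [0.3, -0.3, -0.8]
opening: 0.0599
time: 13.9
ee_pos: [0.5534, 0.0664, 0.2175]
tcp_rot: [-89.9, -0.4, -1.8]
wrist_force: [-0.5, 0.3, 0.3]
opening: 0.0597
row [-0.0023  0.0174 -0.1015] [-0.0012  0.0003  0.0076] dist 0.103 deg 0.4
```

```bash
python3 -m crank '-.002 0 -.078 0 0 0;-.002 0 -.078 0 0 0;-.002 0 -.078 0 0 0;-.002 0 -.078 0 0 0;-.002 0 -.078 0 0 0' 1 30
python3 -c "
from h import *
goal(.549,-.012,.05,-1.85)
c,b=shot('wrist')
q=proj(c,[[.55,.05,.08]])[0].astype(int);print(q)
y0=max(q[1]-110,0);g=b[y0:y0+220,q[0]-110:q[0]+110];print(q[0]-110,y0)
import pickle;pickle.dump((c,q[0]-110,y0),open('c6.pkl','wb'))
cv2.imwrite('pics/w6.png',cv2.resize(g,None,fx=2.6,fy=2.6)[:,:,::-1])"
```

```text
time: 14.4
ee_pos: [0.5474, -0.0111, 0.2117]
tcp_rot: [-90.0, 0.0, -1.8]
wrist_force: [-0.4, -0.2, -1.1]
opening: -0.0002
row [ 0.0016  0.1617 -0.0009] [-0.0002  0.0006 -0.0002] dist 0.162 deg 0.0
[322 124]
212 14
```

View pics/w6.png

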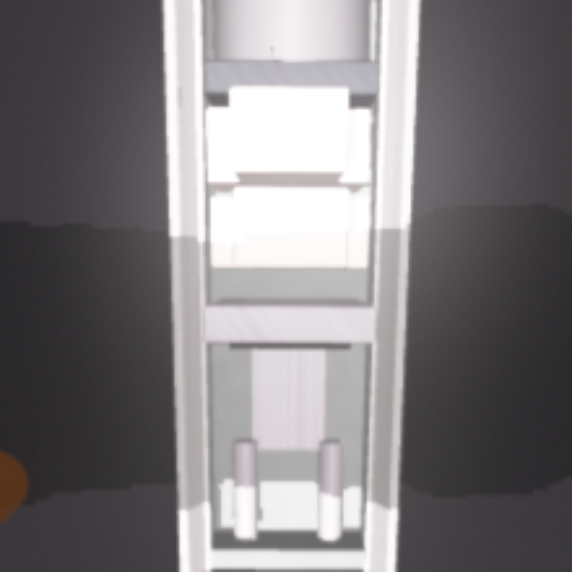

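The new spacer sits upright behind spacer_0 (crop (290,225)), the plate is at (290,323), and the space behind it is free. Going down behind the plate.

```bash
python3 -m crank '.002 .04 .006 0 0 0;.002 .085 .006 0 0 0;.002 .12 .006 0 0 0;.002 .145 .006 0 0 0;.002 .16 .006 0 0 0;.002 .16 .006 0 0 0;.002 .16 .006 0 0 0' && python3 -m crank '0 0 .01 0 0 0;0 0 .015 0 0 0;0 0 .02 0 0 0;0 0 .025 0 0 0;0 0 .03 0 0 0;0 0 .034 0 0 0;0 0 .034 0 0 0'
```

```text
time: 15.15
ee_pos: [0.5502, -0.0054, 0.0529]
tcp_rot: [-90.0, -0.1, -1.8]
wrist_force: [-0.2, -0.5, 0.1]
opening: 0.0001
time: 15.85
ee_pos: [0.551, 0.0288, 0.0521]
tcp_rot: [-90.0, -0.0, -1.8]
wrist_force: [0.4, -0.7, 3.2]
opening: -0.0001
```

```bash
python3 -m crank '0 0 .002 0 0 0;0 0 .004 0 0 0;0 0 .006 0 0 0;0 0 .007 0 0 0;0 0 .007 0 0 0'; python3 -m crank '0 0 .001 0 0 0;0 0 .002 0 0 0;0 0 .003 0 0 0;0 0 .003 0 0 0'
```

```text
time: 16.35
ee_pos: [0.5512, 0.0353, 0.0521]
tcp_rot: [-90.0, -0.0, -1.8]
wrist_force: [-0.4, -1.0, 5.4]
opening: 0.0003
time: 16.75
ee_pos: [0.5513, 0.0381, 0.0521]
tcp_rot: [-90.0, -0.0, -1.8]
wrist_force: [0.1, -0.7, 4.5]
opening: 0.0
```

```bash
python3 -m crank '0 -.002 0 0 0 0;0 -.002 0 0 0 0;0 -.002 0 0 0 0'; python3 -m crank '0 0 .001 0 0 0;0 0 .002 0 0 0;0 0 .002 0 0 0'
```

```text
time: 17.05
ee_pos: [0.5508, 0.0381, 0.0535]
tcp_rot: [-90.0, 0.0, -1.8]
wrist_force: [-0.5, -1.2, 0.3]
opening: -0.0002
time: 17.35
ee_pos: [0.5508, 0.0391, 0.0536]
tcp_rot: [-90.1, 0.0, -1.9]
wrist_force: [-0.6, -9.0, 0.2]
opening: -0.0
```

```bash
python3 -m crank '0 0 .0001 0 0 0;0 0 .0001 0 0 0;0 0 .0001 0 0 0;0 0 .0001 0 0 0;0 0 .0001 0 0 0'; python3 -m crank '0 0 0 0 0 0;0 0 0 0 0 0;0 0 0 0 0 0'; python3 -m crank '0 0 0 0 0 0;0 0 0 0 0 0'
```

```text
time: 17.85
ee_pos: [0.5508, 0.0391, 0.0535]
tcp_rot: [-90.1, 0.0, -1.9]
wrist_force: [-0.2, -8.8, 0.5]
opening: -0.0001
time: 18.15
ee_pos: [0.5508, 0.0391, 0.0536]
tcp_rot: [-90.1, 0.0, -1.9]
wrist_force: [-1.0, -8.9, 0.9]
opening: 0.0001
time: 18.35
ee_pos: [0.5508, 0.0391, 0.0536]
tcp_rot: [-90.1, 0.0, -1.9]
wrist_force: [-1.3, -9.9, 0.9]
opening: -0.0
```

```bash
python3 -m crank '0 0 .0002 0 0 0;0 0 .0002 0 0 0;0 0 .0002 0 0 0;0 0 .0002 0 0 0'; python3 -m crank '0 0 0 0 0 0;0 0 0 0 0 0;0 0 0 0 0 0'
python3 - <<'E'
from h import *
f=[]
for i in range(6):
    c,b=shot('side'); f.append(bot.get_obs()['wrist_force'])
print(np.mean(f,0))
c2,a=shot('wrist')
A=cv2.resize(b[150:330,140:440],(780,468)); cv2.imwrite('pics/s7.png',A[:,:,::-1])
E
```

```text
time: 18.75
ee_pos: [0.5508, 0.0391, 0.0535]
tcp_rot: [-90.2, 0.0, -1.9]
wrist_force: [-1.6, -10.6, 0.6]
opening: -0.0
time: 19.05
ee_pos: [0.5508, 0.0391, 0.0536]
tcp_rot: [-90.2, 0.0, -1.9]
wrist_force: [-1.4, -9.3, 1.4]
opening: -0.0003
[ -1.36309269 -10.21267514   1.09541204]
```

View pics/s7.png

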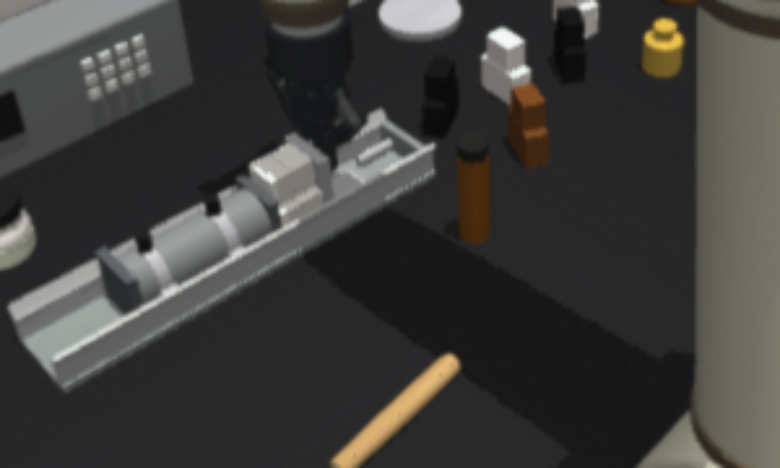

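The plate, the two spacers and the core are in close contact at (285,180). The tube stands at (473,190), and the push averages 10.2 N. Handing in.

```bash
python3 -c "
from h import *
bot.job_done(); o=bot.get_obs(); print(o['time'],o['wrist_force'])"
```

```text
the job is handed in; nothing more can be done
the job is handed in; nothing more can be done
```

The job is handed in, with the shut fingers still holding the plate against the stack. It took about 19.5 s of the 72 s allowed.

- **Tube:** I lifted it out of the gap and stood it on the bench at about (0.42, −0.03). The last side view shows it upright.
- **Spacers:** The gap measured about 67 mm, so one added spacer was enough. I set the nearest white one upright behind spacer_0 and left the other two, the look-alikes and the bystanders untouched.
- **Push:** The plate met the stack after about 18–19 mm of its 34 mm travel, as the gap measurement predicted. The last wrist force averaged 10.2 N. That includes the plate's spring (about 1 N), so the stack itself bears slightly less.
- **Odd reading:** On first contact the wrist showed 3–5 N upward, probably the fingertips touching something behind the plate. It dropped to about 1 N after I raised the tool 2 mm.

The final side view shows the core, both spacers and the plate closed up with no visible gap. The two unused white spacers were left where they stood; one of them is only partly in that last view.

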